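# Centre the carved bird on its plinth

## Robot

A 6-joint arm with a two-finger parallel gripper is mounted at the origin on a cart in front of the work surface, level with it; the furniture and walls round the work are solid. World frame = base frame: x ahead of the robot, y to its left, z up, the work surface at z = 0. Lengths are in mm, angles in rad, forces in N, time in s.
With the tool pointing down it reaches from about 275 to 825 mm from the base axis. Payload 4.9 kg.
Tool frame: the origin (TCP) lies on the centre line of the jaws, within the pads' length; the fingertips stand 17 mm ahead of it and the grasp point (between the pads) lies 2 mm behind it (manip.tip_extent is the distance from the TCP to the fingertips, in mm); z points along the fingers, y is the direction in which the jaws open and shut (so a half turn about z gives the same grasp; the last joint's range is limited). The gripper opens to 85 mm and grips with 20 to 120 N. Pads are 22 mm wide; open, the fingers measure 114 mm over their backs; the gripper's body (76 mm by 85 mm) begins 54 mm behind the grasp point. The pads swing forward as they close: fully open they stand 13 mm farther back than shut.
Start: joints at [1.131, 0.326, -0.193, 1.052, 0, 1.437], TCP at [165.575, 524.503, 248.281] pointing down, gripper open.
Joint ranges: [-2.65, 2.65], [-0.97, 1.79], [-1.3, 1.35], [-1.93, 2.1], [-1.47, 1.37], [-3.14, 3.14]. Speed limits (rad/s): [2.57, 2.57, 3.14, 3.14, 3.14, 3.14].

## Interface

Orientations are given as a unit quaternion [x, y, z, w].
In Python, from plant import manip gives the robot as it stands. The module is installed in compiled form; this text tells all that it offers.
- The arm moves only by the tool carry_out, never from a script. Its argument "commands" is a list of rows, each a list of 7 numbers: the shift along the world's x, y, z in mm, then the turn, a rotation vector about the world's x, y, z in rad, then the finger opening in mm, from 0 to 85.4. A call has 1 to 5 rows; each row shifts and turns the pose as measured when the row begins; what a row does not reach is not made up. A row lasts 1/8 s, in which the tool goes at most 62.5 mm and 10.7 degrees, less where a joint would pass 70% of its speed; a pose out of reach is approached as far as the arm can. A call is refused whole if a number of a shift passes 62.5 or a number of a turn 0.188, either way. A call with a gripper value outside its range is refused whole. The fingers move at their own pace and stop on an object; "grip_force" is the grip in N (left out, the last holds). Time passes only in rows, so rows that do not move let the fingers close. It gives the time, the measured TCP pose, the force and the opening at its end, in the units of the state.
- manip.read_state(): the state, without advancing time (a new reading comes with each control period).
- manip.capture(name): name is "scene" or "top" or "wrist"; returns the picture (400x640x3 uint8, red, green, blue); there is no depth.
- manip.get_calibration(name): a dict with "fx", "fy", "cx", "cy" (pixels), "k1" (the pictures are not rectified: a ray, as slopes to the right and down, at radius r is drawn at 1 + k1 r^2 times it, then the intrinsics apply), "view" (4x4, takes a point from world to camera coordinates); the wrist camera has in their place "mount" (4x4, takes a point from camera to tool coordinates, whose origin is the TCP and whose axes are the flange's). Camera axes: x right, y up, looking along -z (the intrinsics and any distortion apply to the point x, -y, -z); pixel columns grow to the right and rows downward; lengths in mm; the calibration is good to about 2 mm. A picture is of the moment at which its call begins: read the wrist's pose just before it. get_calibration takes no time and is no camera call.
- manip.close_job(): hands the job in, once; it reports no verdict.
The state is a dict: "time_s": time; "joint_positions": joint angles; "qvel": joint speeds; "effort": joint torques, N m; "position": TCP position; "orientation": TCP orientation; "wrist_force": force on the tool from outside, world axes, zero at the start; "moment": the same for the moment, N m; "finger_gap": opening from 0.0 (shut) to 1.0 (fully open).
Only numpy, scipy, OpenCV 4.12 (cv2) and the standard library are available. Lean on these libraries where they do the work, as an engineer would, in place of code of your own. Each camera call takes 0.05 s, during which the arm holds its last target.

## Task

The pale wooden bird stands off-centre on its small round plinth, ready to be fixed down. Nudge it with light fingertip taps low on its foot until the foot stands wholly inside the dark ring marked on the plinth, then withdraw. Do not pinch, lift or tip it, and leave the plinths, the dark bird on the other plinth, the wax tin and the black-handled chisel where they are.

Things in the scene. Friction and masses are not known exactly. Their poses are not given: they have to be found in the camera images.
- pale_bird: Pale carved wooden bird figure, 58 mm tall, about 0.12 kg. Flat round foot: disc of 38 mm diameter, 14 mm high; body above it at most 33 mm across, head a 23 mm ball, so an upright finger meets the foot first. Pushed at the foot it slides; pushed above about 20 mm, or touched at the head by a wide gripper, it may tip. Origin: centre of its underside, z up. Starts 17 to 26 mm off its plinth's centre, any direction.
- dark_bird: Dark brown bird figure of the same shape and size, already centred on its own plinth; leave it alone. Origin at the centre of its underside.
- pale_plinth_top (a point): Top face of the white-painted round plinth (30 mm high, 104 mm across the top, 112 mm across the foot, 0.7 kg, loose on the bench) that carries the pale bird. This point is the centre of the top face, which is also the centre of the dark ring (50 mm inner diameter, 55 mm outer, flush) marked there
- dark_plinth_top (a point): Top face of the white-painted round plinth (30 mm high, 104 mm across the top, 112 mm across the foot, 0.7 kg, loose on the bench) that carries the dark bird. This point is the centre of the top face, which is also the centre of the dark ring (50 mm inner diameter, 55 mm outer, flush) marked there
- wax_tin: Open round tin of yellow wax, 61 mm across, 18 mm high, on the bench in front; leave it alone. Origin at the centre of its underside.
- black_chisel: Carving chisel with a dark handle, 198 mm long, lying roughly along y, up to 31 mm high, on the bench behind; leave it alone. Origin at the centre of its underside.
There are look-alikes about, which are no part of the job. What is meant by the pale_bird is not purple, and is the larger of those in its own colour.

How it is judged:
By the outcome, as a careful person would: the job done as asked, in the order asked, and still so for the second after the job is handed in, with the robot touching nothing.
It also fails if it takes over 40 s, if anything falls off the work surface, if the arm or the gripper's body presses on something with over 40 N, if the wrist force passes 120 N, or if a joint passes its speed limit or range.

## Working session

There is one attempt and no reset: what is moved stays moved. The work goes in short steps, Python scripts to look and compute and a tool call to move; the robot and the scene stay as the last step left them, time stands still between calls to the robot, and variables do not carry over. Pictures are saved under pics/ and viewed, and the job is handed in when it is done.

Besides the shell and the picture viewer there is one more tool, called after "Emit:" by a JSON object that holds its "method" and its "body". carry_out: Moves the arm, as the interface text tells. Its arguments: {"type":"object","properties":{"commands":{"type":"array"},"grip_force":{"type":"number"}},"required":["commands"]}

```bash
mkdir -p pics; python3 - <<'E'
from plant import manip
import cv2
for n in ["scene","top"]:
    cv2.imwrite(f"pics/{n}0.png",manip.capture(n)[:,:,::-1])
    c=manip.get_calibration(n);print(n,c)
print(manip.get_calibration("wrist"),manip.read_state())
E
```

```text
scene {'fx': 375.0013257863971, 'fy': 375.0013257863971, 'cx': 317.9092107692222, 'cy': 194.69752094076094, 'k1': 0.005954248030180668, 'view': array([[ 4.42258477e-01, -8.96886930e-01,  1.12923634e-03,
        -2.53589414e+02],
       [ 6.27038920e-01,  3.10095095e-01,  7.14607042e-01,
        -3.87509771e+02],
       [-6.41271887e-01, -3.15332947e-01,  6.99525196e-01,
        -5.19864478e+02],
       [ 0.00000000e+00,  0.00000000e+00,  0.00000000e+00,
         1.00000000e+00]])}
top {'fx': 464.9706247636489, 'fy': 464.9706247636489, 'cx': 310.13123900453854, 'cy': 208.98320532173565, 'k1': -0.10086982777259797, 'view': array([[ 2.49995368e-02, -9.99374572e-01,  2.50097768e-02,
        -2.72111266e+01],
       [ 9.83770769e-01,  2.90403125e-02,  1.77064208e-01,
        -5.75619434e+02],
       [-1.77679758e-01,  2.01773641e-02,  9.83881485e-01,
        -1.16085850e+03],
       [ 0.00000000e+00,  0.00000000e+00,  0.00000000e+00,
         1.00000000e+00]])}
{'fx': 326.0447068557343, 'fy': 326.0447068557343, 'cx': 322.1275037664164, 'cy': 197.61887884653788, 'k1': -0.018015056230468805
[... 354 characters left out ...]
'time_s': 0.1, 'joint_positions': array([ 1.13075605e+00,  3.26887449e-01, -1.93472776e-01,  1.05199005e+00,
        1.31069623e-05,  1.43661943e+00]), 'qvel': array([-0.0021436 , -0.00114081,  0.00141169,  0.00137714,  0.00032015,
        0.00042089]), 'effort': array([ 5.84452537e-04, -4.44240439e+01,  2.63037407e+01,  7.89261918e-03,
       -9.44559520e-05,  1.46815381e-05]), 'position': array([165.3789571 , 524.03856823, 247.5746958 ]), 'orientation': array([ 1.52336216e-01,  9.88328424e-01, -7.43313385e-04, -2.26308801e-04]), 'wrist_force': array([0.46285795, 0.29494172, 0.09482817]), 'moment': array([-3.05200734e-02,  8.72491658e-05,  1.26865824e-02]), 'finger_gap': 0.9975829101319238}
```

View pics/scene0.png

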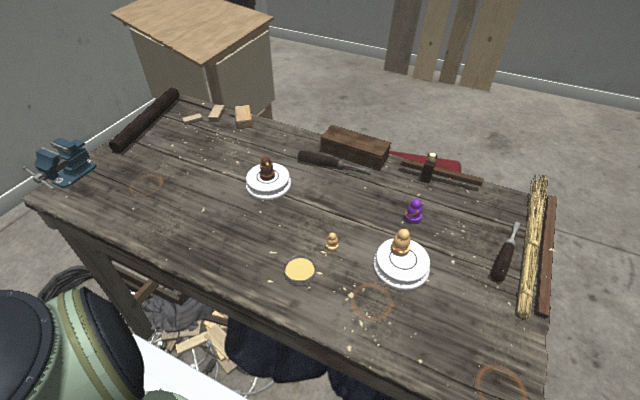

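View pics/top0.png

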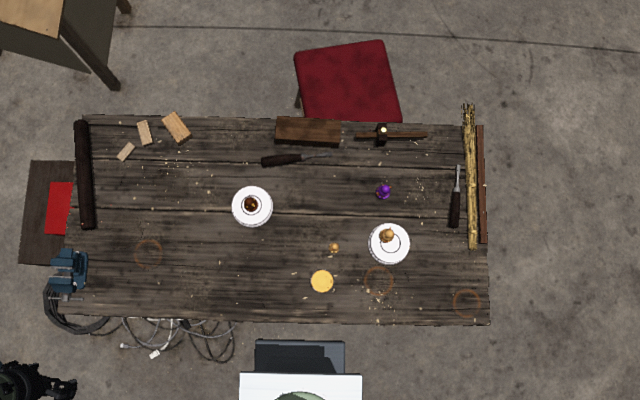

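Three candidates for the pale bird, in top-view pixels:
- **(388,236):** pale figure on the right-hand plinth.
- **(335,247):** small pale figure on the bench.
- **(383,191):** purple figure.

The one at (388,236) fits: it is pale, the larger of its colour, and on a plinth. The dark bird is at (251,204). I'll confirm with an enlarged crop.

```bash
cat > h.py <<'E'
import numpy as np, cv2
from plant import manip
from scipy.spatial.transform import Rotation as R
def cam(n,st=None):
    c=manip.get_calibration(n)
    if n=="wrist":
        st=st or manip.read_state()
        T=np.eye(4);T[:3,:3]=R.from_quat(st["orientation"]).as_matrix();T[:3,3]=st["position"]
        V=np.linalg.inv(T@c["mount"])
    else: V=c["view"]
    return c,V
def proj(cv,P):
    c,V=cv;P=np.atleast_2d(P);q=P@V[:3,:3].T+V[:3,3]
    s=np.c_[q[:,0],-q[:,1]]/(-q[:,2:3]);s=s*(1+c["k1"]*(s**2).sum(1,keepdims=True))
    return s*[c["fx"],c["fy"]]+[c["cx"],c["cy"]]
def unproj(cv,uv,z):
    c,V=cv;uv=np.atleast_2d(uv).astype(float)
    d=(uv-[c["cx"],c["cy"]])/[c["fx"],c["fy"]];s=d.copy()
    for _ in range(20): s=d/(1+c["k1"]*(s**2).sum(1,keepdims=True))
    r=np.c_[s[:,0],-s[:,1],-np.ones(len(s))]@V[:3,:3]
    o=-V[:3,:3].T@V[:3,3]
    return o+r*((z-o[2])/r[:,2])[:,None]
def circ(c,r,z,n=60):
    a=np.linspace(0,2*np.pi,n);return np.c_[c[0]+r*np.cos(a),c[1]+r*np.sin(a),np.full(n,z)]
E
python3 - <<'E'
from h import *
t=cv2.imread("pics/top0.png");s=cv2.imread("pics/scene0.png")
cv2.imwrite("pics/crop0.png",np.hstack([cv2.resize(t[205:275,350:430],(400,350),interpolation=2),cv2.resize(s[215:295,360:440],(400,350),interpolation=2)]))
ct=cam("top");cs=cam("scene")
# plinth: fit white blob in top
for nm,(u,v) in dict(pale=(390,243),dark=(252,206)).items():
    m=(t.min(2)>150).astype(np.uint8);sub=np.zeros_like(m);sub[v-28:v+28,u-28:u+28]=m[v-28:v+28,u-28:u+28]
    k=cv2.findContours(sub,0,1)[0];k=max(k,key=cv2.contourArea);e=cv2.fitEllipse(cv2.convexHull(k));print(nm,e,unproj(ct,e[0],28))
print("tin",unproj(ct,(321,281),18),unproj(cs,(300,269),18));print("purple",unproj(ct,(383,191),30));print("small",unproj(ct,(335,247),20))
print("chisel",unproj(ct,[(262,160),(325,156)],15))
E
```

```text
pale ((388.79498291015625, 243.16778564453125), (40.871803283691406, 41.36582946777344), 116.53501892089844) [[ 494.72241373 -222.36500545   28.        ]]
dark ((251.75164794921875, 205.94471740722656), (40.76617431640625, 41.011940002441406), 82.01947784423828) [[584.05447946 143.38760933  28.        ]]
tin [[391.66284911 -45.43811607  18.        ]] [[389.00944499 -51.47857596  18.        ]]
purple [[ 635.03016162 -206.87030969   30.        ]]
small [[481.70049686 -80.48252314  20.        ]]
chisel [[715.15918164 122.94572952  15.        ]
 [732.0187834  -49.46567262  15.        ]]
```

View pics/crop0.png

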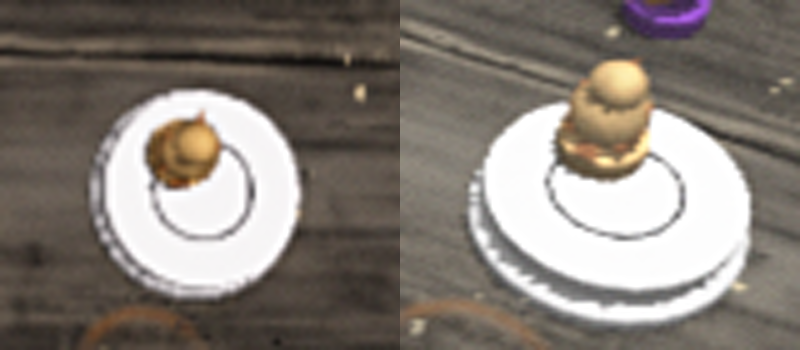

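The crop confirms it: the larger pale bird stands on the right-hand plinth, off toward +x and slightly +y of the ring centre. I'll bring the wrist camera over it.

Emit:
{"method": "carry_out", "body": {"commands": [[24, -53, -2, 0, 0, 0, 0], [24, -53, -2, 0, 0, 0, 0], [24, -53, -2, 0, 0, 0, 0], [24, -53, -2, 0, 0, 0, 0], [24, -53, -2, 0, 0, 0, 0]], "grip_force": 20}}

```text
time_s: 0.72
position: [286.0, 254.3, 235.3]
orientation: [0.148, 0.989, -0.001, 0.0]
wrist_force: [2.1, -0.3, 0.4]
finger_gap: -0.003
```

Emit:
{"method": "carry_out", "body": {"commands": [[24, -53, -2, 0, 0, 0, 0], [24, -53, -2, 0, 0, 0, 0], [24, -53, -2, 0, 0, 0, 0], [24, -53, -2, 0, 0, 0, 0], [24, -53, -2, 0, 0, 0, 0]]}}

```text
time_s: 1.35
position: [407.7, -19.9, 225.1]
orientation: [0.148, 0.989, -0.0, 0.001]
wrist_force: [1.6, 1.0, -0.5]
finger_gap: -0.0
```

```bash
python3 - <<'E'
from h import *
s=manip.read_state();print(s["time_s"],s["position"],s["joint_positions"],R.from_quat(s["orientation"]).as_matrix()[:,:2].T,s["finger_gap"],s["wrist_force"])
E
```

```text
1.35 [407.71841447 -19.92199241 225.09171256] [-2.29565922e-01  8.06126237e-02 -5.69505011e-01  9.18196320e-01
 -7.71247789e-04  6.70223604e-02] [[-9.56336045e-01  2.92258406e-01 -2.52844828e-03]
 [ 2.92260746e-01  9.56338482e-01 -6.03264030e-04]] -0.0004575719019411734 [ 1.55288734  1.03307416 -0.49997494]
```

Emit:
{"method": "carry_out", "body": {"commands": [[20, -50, -1, 0, 0, 0, 0], [20, -50, -1, 0, 0, 0, 0], [20, -50, -1, 0, 0, 0, 0], [20, -50, -1, 0, 0, 0, 0], [0, 0, 0, 0, 0, 0, 0]]}}

```text
time_s: 1.98
position: [489.5, -230.8, 219.0]
orientation: [0.151, 0.989, 0.0, 0.001]
wrist_force: [-0.7, 0.3, -0.4]
finger_gap: 0.001
```

```bash
python3 - <<'E'
from h import *
s=manip.read_state();im=manip.capture("wrist")[:,:,::-1].copy();cv2.imwrite("pics/w1.png",im)
np.save("w1.npy",np.r_[s["position"],s["orientation"]])
print(s["position"],s["joint_positions"],proj(cam("wrist",s),[[494.7,-222.4,30]]))
E
```

```text
[ 489.5180783  -230.82338726  219.01919134] [-5.77472306e-01  3.30250173e-01 -2.64838948e-01  9.74108105e-01
  8.28680551e-04 -2.74287124e-01] [[331.20186952 178.25919745]]
```

View pics/w1.png

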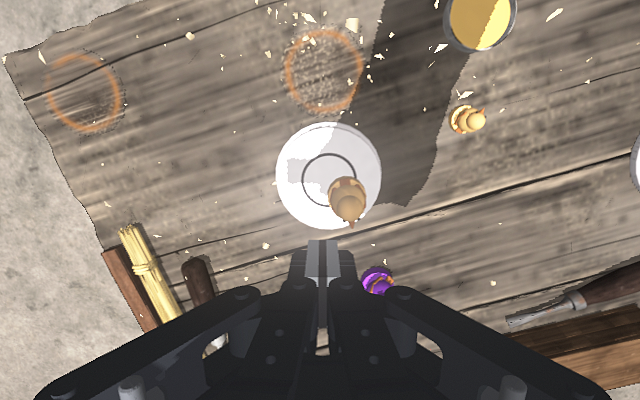

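Wrist view: plinth at (329,175), ring at (329,181), and bird foot at about (347,190), which is lower right of the ring. Next I'll fit the ring and the foot outline.

```bash
cat >> h.py <<'E'
from scipy.optimize import least_squares
def load(tag):
    p=np.load(tag+".npy");im=cv2.imread(f"pics/{tag}.png")
    return im,cam("wrist",dict(position=p[:3],orientation=p[3:]))
def snap(tag):
    s=manip.read_state();cv2.imwrite(f"pics/{tag}.png",manip.capture("wrist")[:,:,::-1])
    np.save(tag+".npy",np.r_[s["position"],s["orientation"]]);return s
def overlay(tag,pc,bc,out,uv,h=45,k=7,pz=30):
    im,cv=load(tag);u,v=map(int,uv);b=cv2.resize(im[v-h:v+h,u-h:u+h],None,fx=k,fy=k,interpolation=cv2.INTER_CUBIC)
    def dr(P,col):
        q=(proj(cv,P)-[u-h,v-h]+.5)*k
        cv2.polylines(b,[np.round(q).astype(np.int32)],False,col,1)
    dr(circ(pc,26.2,pz),(0,0,255));dr(circ(pc,52,pz),(255,0,255))
    dr(circ(bc,19,pz),(0,255,0));dr(circ(bc,19,pz+14),(255,255,0))
    cv2.imwrite(out,b[:600,:800])
E
python3 - <<'E'
from h import *
im,cv=load("w1")
# wax colour mask -> foot; ring dark pixels
hsv=cv2.cvtColor(im,cv2.COLOR_BGR2HSV)
m=((hsv[...,1]>70)&(hsv[...,2]>60)).astype(np.uint8)
r=unproj(cv,np.argwhere(np.ones(im.shape[:2]))[:,::-1],30).reshape(400,640,3)
pc=np.array([494.7,-222.4])
g=im.max(2)
for it in range(4):
    d=np.hypot(r[...,0]-pc[0],r[...,1]-pc[1])
    med=cv2.medianBlur(g,15)
    rm=(abs(d-26.2)<6-it)&(g.astype(int)<med.astype(int)-35)&(hsv[...,1]<60)
    P=r[rm][:,:2]
    s=least_squares(lambda x:np.hypot(*(P-x).T)-26.2,pc,loss="soft_l1");pc=s.x
    print(pc,len(P),abs(s.fun).mean())
overlay("w1",pc,(512,-217),"pics/o1.png",(332,180))
E
```

```text
[ 495.9238789 -225.4605091] 322 0.7410495171487717
[ 495.91101794 -225.47968571] 320 0.7029244778696168
[ 495.91101764 -225.47968586] 320 0.7029244740294796
[ 495.89486548 -225.4892219 ] 318 0.6822465726202515
```

View pics/o1.png

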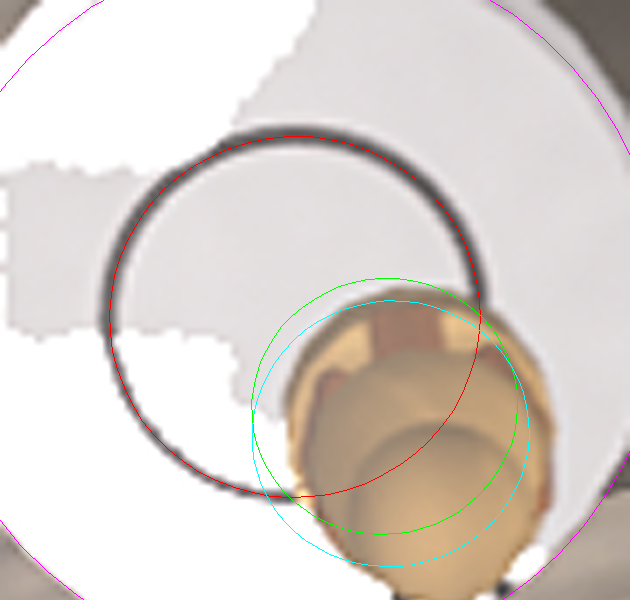

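Emit:
{"method": "carry_out", "body": {"commands": [[14, 9, -10, 0, 0, 0.175, 0], [14, 9, -10, 0, 0, 0.175, 0], [14, 9, -10, 0, 0, 0.175, 0], [14, 9, -10, 0, 0, 0.175, 0], [14, 9, -10, 0, 0, 0.175, 0]]}}

```text
time_s: 2.65
position: [555.7, -175.5, 167.6]
orientation: [-0.298, 0.954, 0.003, -0.003]
wrist_force: [0.3, 0.6, -1.2]
finger_gap: -0.002
```

Emit:
{"method": "carry_out", "body": {"commands": [[0, 0, 0, 0, 0, 0, 0], [0, 0, 0, 0, 0, 0, 0]]}}

```text
time_s: 2.9
position: [554.2, -172.4, 167.1]
orientation: [-0.298, 0.955, 0.004, -0.004]
wrist_force: [-0.6, -0.8, 0.1]
finger_gap: 0.001
```

```bash
python3 - <<'E'
from h import *
s=snap("w2");print(manip.tip_extent,s["position"],s["joint_positions"][5],R.from_quat(s["orientation"]).as_matrix().round(3).tolist())
im,cv=load("w2");uv=proj(cv,[[503,-219,30]])[0];print(uv)
overlay("w2",(495.9,-225.5),(514.4,-213.6),"pics/o2.png",uv)
E
```

```text
17.0 [ 554.20850977 -172.44456668  167.08348725] -1.0341971970302066 [[-0.822, -0.569, -0.009], [-0.569, 0.822, 0.005], [0.005, 0.009, -1.0]]
[309.57650764 105.34713243]
```

View pics/o2.png

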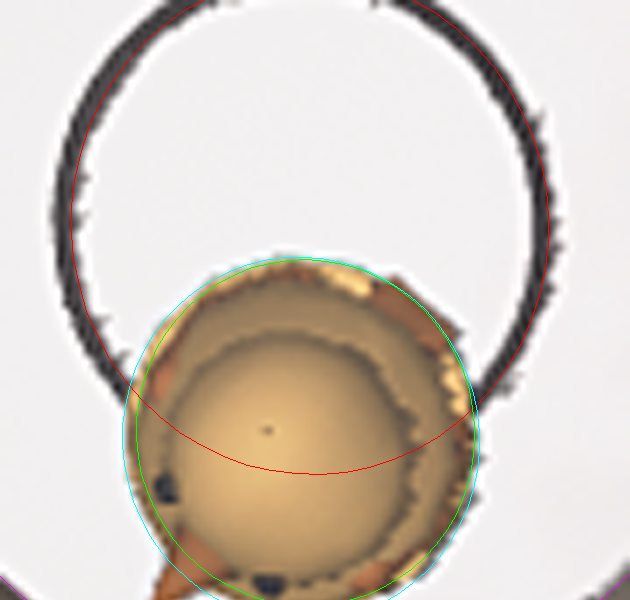

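View pics/w2.png

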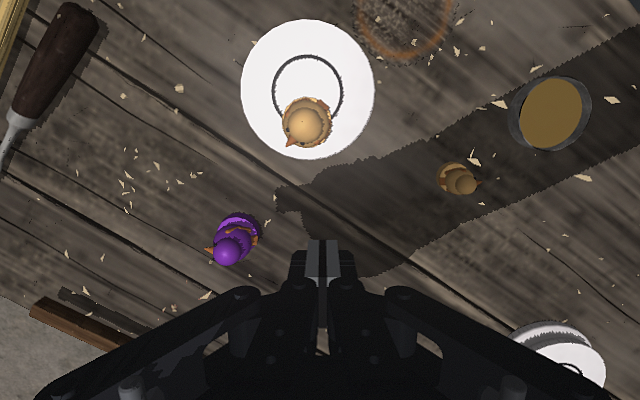

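The overlay fits: foot at (514,-214), ring at (496.5,-226.5), offset 22 mm, and the tool x axis lies along the push line. I'll descend behind the bird.

Emit:
{"method": "carry_out", "body": {"commands": [[6, -9, -30, 0, 0, 0, 0], [0, 0, -45, 0, 0, 0, 0], [0, 0, -30, 0, 0, 0, 0], [0, 0, -5, 0, 0, 0, 0], [0, 0, 0, 0, 0, 0, 0]]}}

```text
time_s: 3.58
position: [560.2, -184.0, 59.3]
orientation: [-0.293, 0.956, 0.001, -0.002]
wrist_force: [0.5, 0.2, 0.7]
finger_gap: 0.001
```

```bash
python3 - <<'E'
from h import *
s=snap("w3");print(s["position"],s["wrist_force"],R.from_quat(s["orientation"]).as_matrix().round(3).tolist())
E
```

```text
[ 560.20729956 -184.03055881   59.28935444] [0.52677845 0.2032346  0.66728386] [[-0.828, -0.561, -0.004], [-0.561, 0.828, 0.002], [0.002, 0.003, -1.0]]
```

View pics/w3.png

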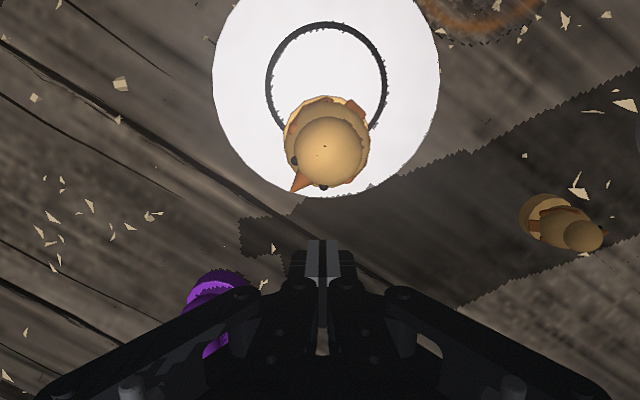

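```bash
python3 - <<'E'
from h import *
c2=load("w2")[1];c3=load("w3")[1]
f=lambda X:np.r_[proj(c2,X)[0]-[286,146],proj(c3,X)[0]-[295,191]]
s=least_squares(f,[514,-213,70]);print(s.x,s.fun)
Rm=R.from_quat(np.load("w3.npy")[3:]).as_matrix();print((s.x-[514.4,-213.6,30])@Rm)
print((np.array([514.4,-213.6,30])-np.load("w3.npy")[:3])@Rm,(np.array([496.6,-226.5,30])-np.load("w3.npy")[:3])@Rm)
s=cv2.imread("pics/w2.png");cv2.imwrite("pics/w2c.png",cv2.resize(s[60:180,230:390],(800,600),interpolation=2))
E
```

```text
[ 531.50423704 -215.67745396   78.14216708] [ 1.2837326  -0.12283017 -0.66336023  0.06890058]
[-12.89153715 -11.15109065 -48.20788772]
[54.44712412  1.12726863 29.40691703] [76.41921018  0.43766679 29.45031475]
```

View pics/w2c.png

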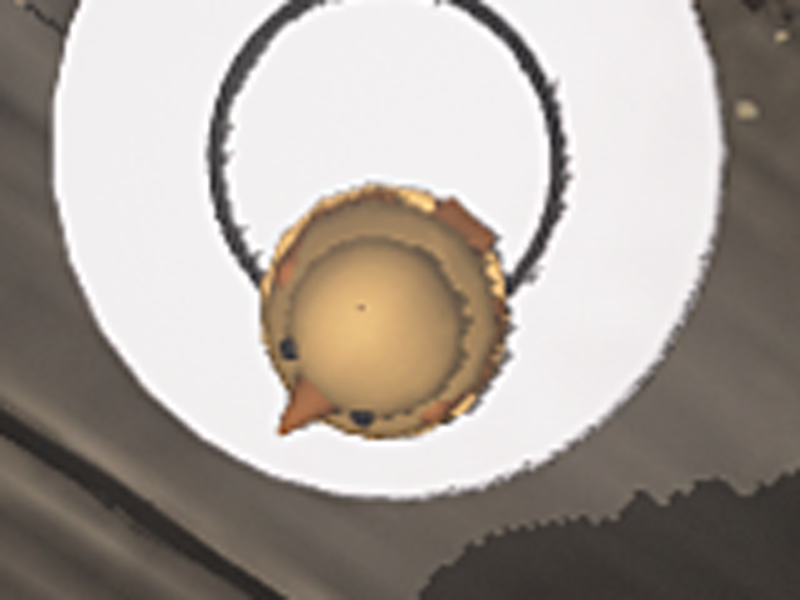

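Beak tip is 13 mm behind the foot's centre, less than the 19 mm foot radius, so the foot is met first. I expect contact after about 24 mm of travel, and the goal after about 46 mm. Approaching low.

Emit:
{"method": "carry_out", "body": {"commands": [[-6, -4, -5, 0, 0, 0, 0], [-6, -4, -2, 0, 0, 0, 0], [-3, -2, 0, 0, 0, 0, 0], [0, 0, 0, 0, 0, 0, 0]]}}

```text
time_s: 4.12
position: [545.9, -196.0, 55.4]
orientation: [-0.293, 0.956, -0.001, 0.0]
wrist_force: [-0.1, -0.9, 0.5]
finger_gap: -0.001
```

```bash
python3 - <<'E'
from h import *
s=snap("w4");print(s["position"],s["wrist_force"])
Rm=R.from_quat(s["orientation"]).as_matrix()
print((np.array([514.4,-213.6,30])-s["position"])@Rm,(np.array([496.6,-226.5,30])-s["position"])@Rm)
cv2.imwrite("pics/s4.png",cv2.resize(manip.capture("scene")[180:300,340:500,::-1],(800,600),interpolation=2))
E
```

```text
[ 545.934622   -195.9917726    55.43676315] [-0.14136557 -0.88844097  0.47989682]
[35.99770227  3.13156356 25.41396697] [57.96926544  2.42423297 25.40419543]
```

View pics/w4.png

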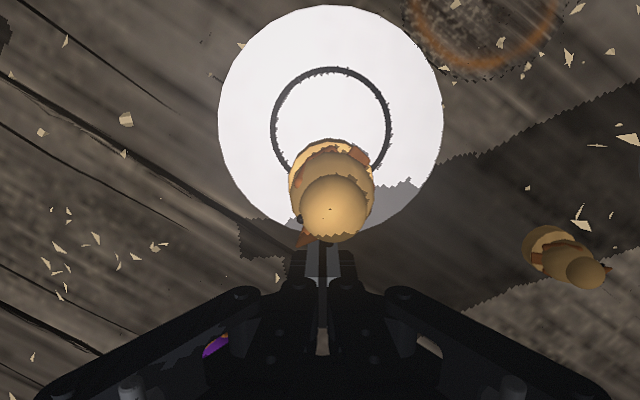

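View pics/s4.png

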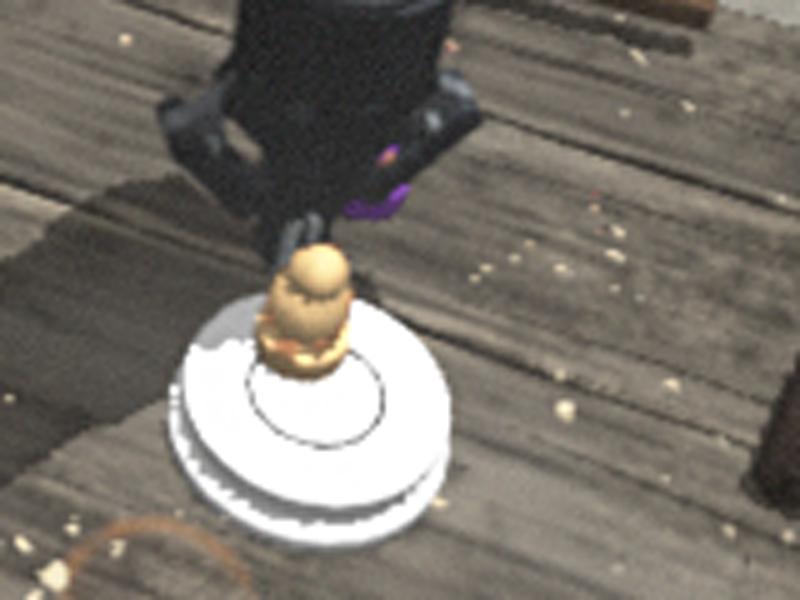

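Emit:
{"method": "carry_out", "body": {"commands": [[-1.5, 2.5, -3, 0, 0, 0, 0], [-3, -2, 0, 0, 0, 0, 0], [-3, -2, 0, 0, 0, 0, 0], [0, 0, 0, 0, 0, 0, 0]]}}

```text
time_s: 4.72
position: [538.4, -197.0, 52.0]
orientation: [-0.294, 0.956, -0.001, 0.0]
wrist_force: [0.8, 0.6, 0.5]
finger_gap: 0.001
```

```bash
python3 - <<'E'
from h import *
s=snap("w5");print(s["position"],s["wrist_force"])
Rm=R.from_quat(s["orientation"]).as_matrix()
print((np.array([514.4,-213.6,30])-s["position"])@Rm,(np.array([496.6,-226.5,30])-s["position"])@Rm)
im,cv=load("w5");overlay("w5",(496.6,-226.5),(514.4,-213.6),"pics/o5.png",proj(cv,[[505,-220,30]])[0],h=70,k=4)
E
```

```text
[ 538.36415166 -196.98104252   51.98082179] [0.79098707 0.56162285 0.47223707]
[29.17223108 -0.26900011 21.9666887 ] [51.14459281 -0.95107034 21.95668083]
```

View pics/o5.png

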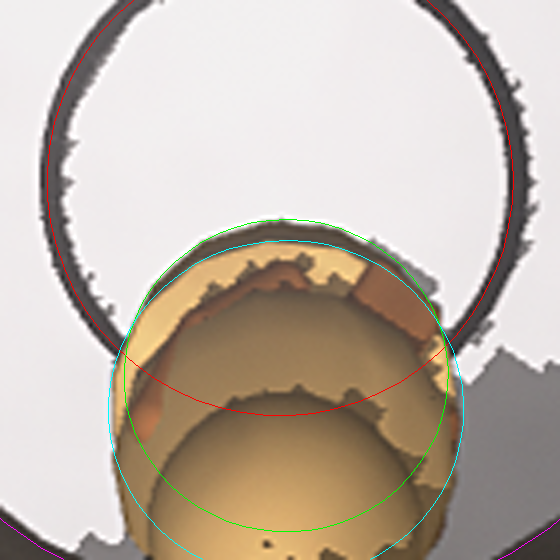

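The bird hasn't moved and the overlay still matches, with contact imminent. Tapping on.

Emit:
{"method": "carry_out", "body": {"commands": [[-3.3, -2.3, 0, 0, 0, 0, 0], [-3.3, -2.3, 0, 0, 0, 0, 0], [-3.3, -2.3, 0, 0, 0, 0, 0], [0, 0, 0, 0, 0, 0, 0]]}}

```text
time_s: 5.28
position: [528.2, -204.4, 52.1]
orientation: [-0.294, 0.956, -0.001, 0.001]
wrist_force: [0.2, 0.9, 0.1]
finger_gap: -0.0
```

```bash
python3 - <<'E'
from h import *
s=snap("w6");print(s["position"],s["wrist_force"])
Rm=R.from_quat(s["orientation"]).as_matrix()
print((np.array([496.6,-226.5,30])-s["position"])@Rm)
b=s["position"]+Rm@[30,0.3,0];print(b)
im,cv=load("w6");overlay("w6",(496.6,-226.5),b[:2],"pics/o6.png",proj(cv,[[500,-223,30]])[0],h=70,k=4)
E
```

```text
[ 528.21718459 -204.39417024   52.13409656] [0.24387313 0.93056174 0.07730173]
[38.60163647 -0.50004638 22.0883661 ]
[ 503.22409617 -220.99037991   52.09727534]
```

View pics/o6.png

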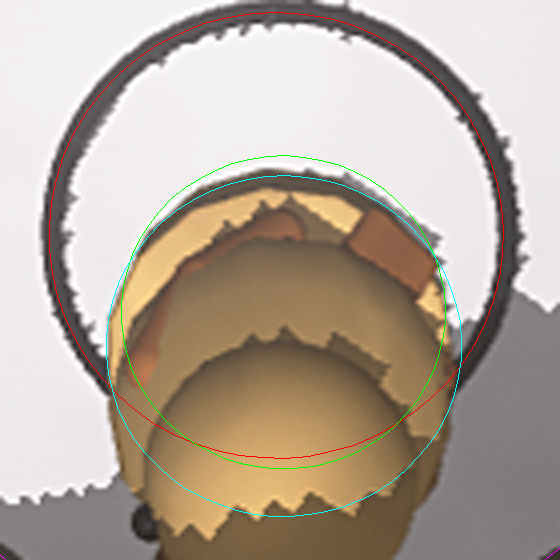

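The foot slides and the plinth holds still (ring overlay unchanged). The bird's centre is about 28.3 mm ahead of the TCP, leaving about 10 mm to go. Two more taps, then a look.

Emit:
{"method": "carry_out", "body": {"commands": [[-3.3, -2.3, 0, 0, 0, 0, 0], [-3.3, -2.3, 0, 0, 0, 0, 0], [0, 0, 0, 0, 0, 0, 0]]}}

```text
time_s: 5.7
position: [521.4, -209.3, 52.2]
orientation: [-0.294, 0.956, -0.001, 0.001]
wrist_force: [-0.9, -0.4, -0.1]
finger_gap: 0.001
```

```bash
python3 - <<'E'
from h import *
s=snap("w7");print(s["position"],s["wrist_force"])
Rm=R.from_quat(s["orientation"]).as_matrix()
print((np.array([496.6,-226.5,30])-s["position"])@Rm)
b=s["position"]+Rm@[28.3,0.3,0];print(b)
im,cv=load("w7");overlay("w7",(496.6,-226.5),b[:2],"pics/o7.png",proj(cv,[[500,-223,30]])[0],h=70,k=4)
E
```

```text
[ 521.41118133 -209.25980375   52.20186295] [-0.85520725 -0.44552998 -0.0658169 ]
[30.24141658 -0.28335681 22.16118761]
[ 497.82853217 -224.90707564   52.16260229]
```

View pics/o7.png

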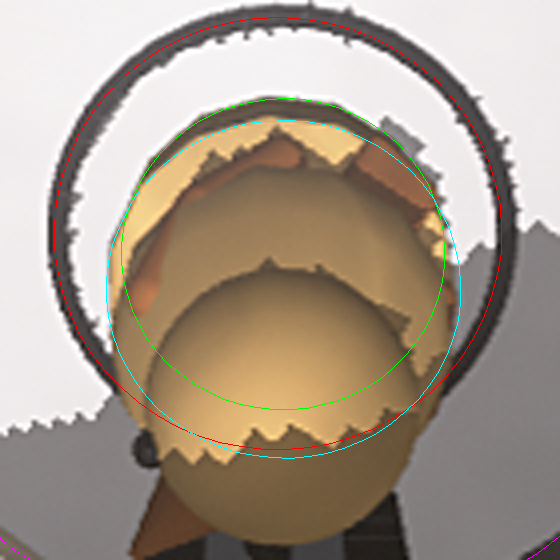

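About 2 mm short. One last small tap, then back off along the same line.

Emit:
{"method": "carry_out", "body": {"commands": [[-1.8, -1.3, 0, 0, 0, 0, 0], [0, 0, 0, 0, 0, 0, 0], [5, 3.5, 0, 0, 0, 0, 0], [15, 10, 0, 0, 0, 0, 0], [10, 7, 20, 0, 0, 0, 0]]}}

```text
time_s: 6.38
position: [550.0, -188.4, 71.1]
orientation: [-0.293, 0.956, 0.0, -0.0]
wrist_force: [-0.1, -0.2, 1.0]
finger_gap: 0.001
```

Emit:
{"method": "carry_out", "body": {"commands": [[2, 2, 50, 0, 0, 0, 0], [0, 0, 50, 0, 0, 0, 0], [-30, -20, 20, 0, 0, 0, 0], [-40, -25, 0, 0, 0, 0, 0], [0, 0, 0, 0, 0, 0, 0]]}}

```text
time_s: 7.0
position: [487.8, -228.2, 197.1]
orientation: [-0.297, 0.955, -0.002, 0.002]
wrist_force: [0.7, 0.3, -0.1]
finger_gap: 0.003
```

Emit:
{"method": "carry_out", "body": {"commands": [[0, 0, 0, 0, 0, 0, 0], [0, 0, 0, 0, 0, 0, 0], [0, 0, 0, 0, 0, 0, 0]]}}

```text
time_s: 7.38
position: [490.5, -226.6, 196.9]
orientation: [-0.299, 0.954, -0.001, 0.003]
wrist_force: [-0.9, -1.1, 0.1]
finger_gap: -0.002
```

```bash
python3 - <<'E'
from h import *
s=snap("w8");print(s["position"],s["wrist_force"])
im,cv=load("w8");overlay("w8",(496.6,-226.5),(496.6,-226.5),"pics/o8.png",proj(cv,[[496.6,-226.5,30]])[0],h=45,k=6)
cv2.imwrite("pics/s8.png",manip.capture("scene")[:,:,::-1])
E
```

```text
[ 490.51887606 -226.63702793  196.92189477] [-0.86320046 -1.09159994  0.06144318]
```

View pics/o8.png

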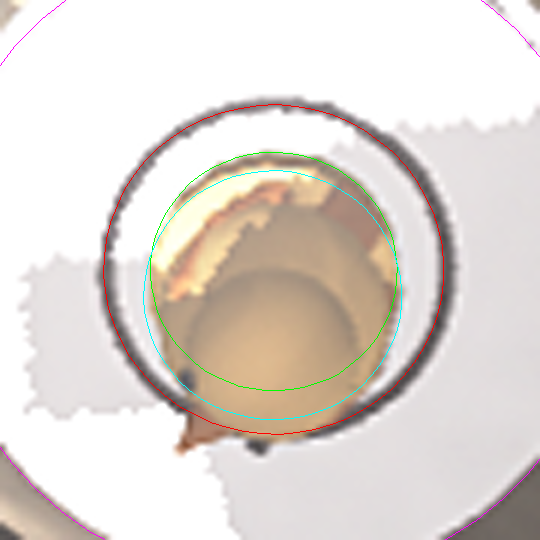

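View pics/s8.png

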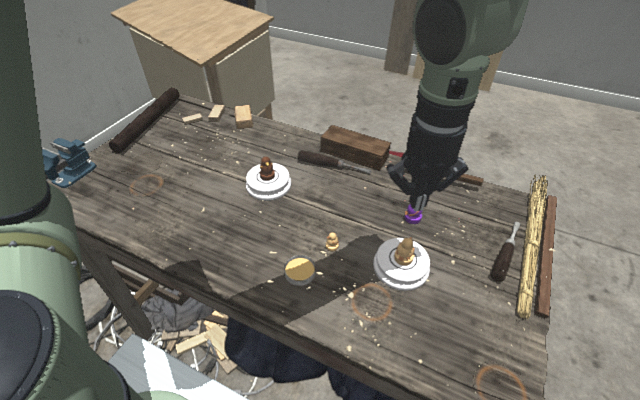

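The bird stands within about 1 mm of the ring centre (margins of about 42 px left, right and top). I'll withdraw further and compare the before and after pictures.

Emit:
{"method": "carry_out", "body": {"commands": [[-20, 40, 30, 0, 0, 0, 0], [-20, 50, 30, 0, 0, 0, 0], [-20, 50, 10, 0, 0, 0, 0], [-20, 50, 0, 0, 0, 0, 0], [0, 0, 0, 0, 0, 0, 0]]}}

```text
time_s: 8.1
position: [408.5, -31.5, 267.6]
orientation: [-0.298, 0.954, -0.0, 0.003]
wrist_force: [0.4, -0.4, -0.2]
finger_gap: 0.005
```

Emit:
{"method": "carry_out", "body": {"commands": [[0, 0, 0, 0, 0, 0, 0], [0, 0, 0, 0, 0, 0, 0], [0, 0, 0, 0, 0, 0, 0], [0, 0, 0, 0, 0, 0, 0]]}}

```text
time_s: 8.6
position: [410.1, -33.7, 267.3]
orientation: [-0.297, 0.955, -0.001, 0.003]
wrist_force: [-0.2, 0.5, -0.3]
finger_gap: 0.003
```

```bash
python3 - <<'E'
from h import *
a=cv2.imread("pics/scene0.png");b=manip.capture("scene")[:,:,::-1];t0=cv2.imread("pics/top0.png");t=manip.capture("top")[:,:,::-1]
f=lambda i,j:np.vstack([cv2.resize(x[205:275,350:430],(400,300),interpolation=2) for x in (i,j)])
g=lambda i,j:np.vstack([cv2.resize(x[140:290,230:440],(400,300),interpolation=2) for x in (i,j)])
cv2.imwrite("pics/f9.png",np.hstack([f(t0,t),g(a,b)]))
for u,v in((252,206),(389,243)):
    for im in (t0,t):
        m=(im.min(2)>150).astype(np.uint8);sub=np.zeros_like(m);sub[v-28:v+28,u-28:u+28]=m[v-28:v+28,u-28:u+28]
        k=max(cv2.findContours(sub,0,1)[0],key=cv2.contourArea);print(cv2.fitEllipse(cv2.convexHull(k)))
E
```

```text
((251.75164794921875, 205.94471740722656), (40.76617431640625, 41.011940002441406), 82.01947784423828)
((251.76461791992188, 205.9223175048828), (40.727447509765625, 40.98685073852539), 87.62079620361328)
((388.79498291015625, 243.16778564453125), (40.871803283691406, 41.36582946777344), 116.53501892089844)
((389.2109375, 243.15426635742188), (40.05472946166992, 41.03900909423828), 169.06100463867188)
```

View pics/f9.png

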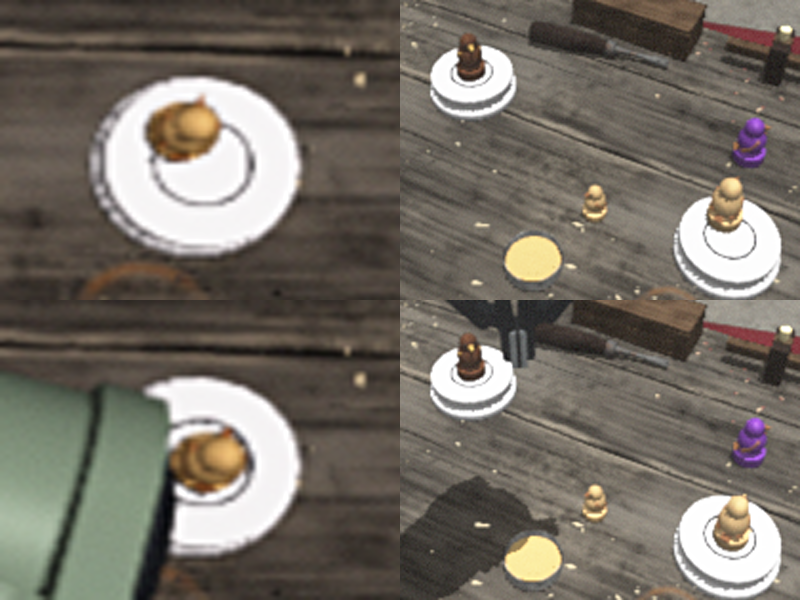

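Before and after: the pale bird stands upright inside the ring, and nothing else has moved. Handing in.

```bash
python3 -c "
from plant import manip
print(manip.close_job(), manip.read_state()['time_s'])"
```

```text
the job is handed in; nothing more can be done
the job is handed in; nothing more can be done
```

The pale bird now stands upright inside the dark ring, about 1 mm off its centre; the foot has 6 mm of room all round when exactly centred. I pushed it there (about 22 mm) with the shut fingertips low on its foot, in short steps of 4 mm or less. I then backed off, raised the arm clear and handed the job in at about 8.7 s.

- **Forces:** every wrist-force reading I took stayed at about 2 N or less per axis.
- **Ring fit:** in the last wrist view the gaps between foot and ring were even on the left, right and top. The near side was hidden by the bird's body.
- **Other objects:** before and after pictures show the plinths, dark bird, wax tin, chisel and look-alikes where they were.
- **One disagreement:** the last top-view fit of the pale plinth differed by 0.4 px (about 1 mm). The arm covered part of that plinth in the picture. The clear scene view and the ring fits show no shift.

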